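# Stand the blue dispersing tool tip-down in its holder

### The arm

A 6-joint arm with a two-finger parallel gripper is mounted at the origin on the work surface. World frame = base frame: x ahead of the robot, y to its left, z up, the work surface at z = 0. Lengths are in m, angles in rad, forces in N, time in s.
With the tool pointing down it reaches from about 0.325 to 0.775 m from the base axis. Payload 9.3 kg.
Tool frame: the origin (TCP) lies on the centre line of the jaws, within the pads' length; the fingertips stand ahead of it and the grasp point (between the pads) lies 11 mm behind it (tips_ahead is the z of the fingertips in the tool frame, in m); z points along the fingers, y is the direction in which the jaws open and shut (so a half turn about z gives the same grasp; the last joint's range is limited). The gripper opens to 85 mm and grips with 20 to 120 N. Pads are 22 mm wide; open, the fingers measure 114 mm over their backs; the gripper's body (76 mm by 85 mm) begins 54 mm behind the grasp point. The pads swing forward as they close: fully open they stand 13 mm farther back than shut.
Start: joints at [-1.308, 0.259, 0.021, 1.334, 0, 1.418], TCP at [0.222, -0.503, 0.239] pointing down, gripper open.
Joint ranges: [-3.04, 3.04], [-0.91, 1.82], [-1.04, 1.36], [-1.92, 1.95], [-1.52, 1.45], [-3.14, 3.14]. Speed limits (rad/s): [2.22, 2.22, 2.79, 3.14, 3.14, 3.14].

### API

Orientations are given as a rotation vector (axis times angle).
In Python, from plant import state, read_camera, get_calibration, close_job, tips_ahead gives the robot as it stands.
- The arm moves only by the shell command python3 -m crank 'ROWS' [OPENING] [FORCE]. ROWS is JSON, a list of rows, each a list of 6 numbers: the shift along the tool's x, y, z in cm, then the turn, a rotation vector about the tool's x, y, z in rad. A call has 1 to 20 rows; each row shifts and turns the pose as measured when the row begins, along the tool's axes as they then stand; what a row does not reach is not made up. A row lasts 1/8 s, in which the tool goes at most 62.5 mm and 10.7 degrees, less where a joint would pass 70% of its speed; a pose out of reach is approached as far as the arm can. A call with a gripper value outside its range is refused whole. OPENING is the opening, from 0 (shut) to 1 (fully open), set as the call begins (- or left out, the last holds). The fingers move at their own pace and stop on an object; FORCE is the grip in N (left out, the last holds). Time passes only in rows, so rows that do not move let the fingers close. It gives the time, the measured TCP pose, the force and the opening at its end, in the units of the state.
- state(): the state, without advancing time (a new reading comes with each control period).
- read_camera(name): name is "scene" or "top" or "wrist"; returns the picture (384x512x3 uint8, red, green, blue); there is no depth.
- get_calibration(name): a dict with "camera_matrix" (3x3 intrinsics, pixels), "D" ([k1, k2, p1, p2, k3] as OpenCV has them; the pictures are not rectified), "position" and "attitude" of the camera in the world; the wrist camera has in their place "T_tool_cam" (4x4, takes a point from camera to tool coordinates, whose origin is the TCP and whose axes are the flange's). Camera axes: x right, y up, looking along -z (the intrinsics and any distortion apply to the point x, -y, -z); pixel columns grow to the right and rows downward; lengths in m; the calibration is good to about 2 mm. A picture is of the moment at which its call begins: read the wrist's pose just before it. get_calibration takes no time and is no camera call.
- close_job(): hands the job in, once; it reports no verdict.
The state is a dict: "clock": time; "joint_positions": joint angles; "joint_velocities": joint speeds; "joint_efforts": joint torques, N m; "eef_pos": TCP position; "eef_rot": TCP orientation; "ft_force": force on the tool from outside, world axes, zero at the start; "torque": the same for the moment, N m; "gripper_width": finger opening in m.
Only numpy, scipy, OpenCV 4.12 (cv2) and the standard library are available. Lean on these libraries where they do the work, as an engineer would, in place of code of your own. Each camera call takes 0.05 s, during which the arm holds its last target.

### The job

Pick the blue-headed steel dispersing tool off its drying rest by the cross pin in its head, lift it clear, and loosen the grip just enough that the shaft swings down until the tool hangs tip down. Tighten again, lower it into the blue holder until its tip is at the bottom, and only then let go and leave it standing there. Leave the orange-headed tool on its rest.

Things in the scene. Friction and masses are not known exactly. Their poses are not given: they have to be found in the camera images.
- blue_tool: Loose steel tool, about 0.4 kg, with a blue plastic head (24 mm diameter, 28 mm long). A 7 mm cross pin through the head, 34 mm end to end, sticks out 5 mm each side: pinch its two ends. Origin: middle of the pin, 45 mm above the table at the start, tool and pin level; y along the pin, +x from tip to head. On the pin, 80 N lets it sag only part way, 6 to 12 N lets it swing down to hang, under 5 N drops it.
- blue_tool_tip (a point): Tip of the blue tool: centre of the flat end of its 23 mm steel cage, 150 mm from the pin along the tool's -x; between them a bare 20 mm shaft; centre of mass about 80 mm from the pin. The tool lies on a white fixed rest (60 mm wide, 50 mm high) that holds the shaft from 28 mm behind the pin onwards; the head overhangs free.
- blue_holder: Fixed upright blue tube with a funnel mouth, on a round dark foot 84 mm in diameter. Mouth 115 mm above the table, 72 mm inside, 80 mm outside; from 83 mm down to its inner floor, 12 mm above the table, it is 44 mm inside. Origin: centre of its underside, on the table; z up. An orange holder of the same shape stands nearby.
- orange_tool: A second tool of the same shape and size but with an orange head, on an identical white rest; origin and axes as for the blue tool. To be left alone.
Things that resemble listed ones, but are neither listed nor needed, are in the scene too. Leave any yellow look-alike of the blue_tool alone. There is more than one size of the blue_holder; the one meant has the size given above.

How it is judged:
By the outcome, as a careful person would: the job done as asked, in the order asked, and still so for the second after the job is handed in, with the robot touching nothing.
It also fails if it takes over 54 s, if anything falls off the work surface, if the arm or the gripper's body presses on something with over 40 N, if the wrist force passes 120 N, or if a joint passes its speed limit or range.

## Working session

There is one attempt and no reset: what is moved stays moved. The work goes in short steps, Python scripts to look and compute and a shell command to move; the robot and the scene stay as the last step left them, time stands still between calls to the robot, and variables do not carry over. Pictures are saved under pics/ and viewed, and the job is handed in when it is done.

```bash
ls; mkdir -p pics; python3 - <<'E'
from plant import *
import cv2,json
s=state();print(s)
for n in("scene","top","wrist"):
    im=read_camera(n);cv2.imwrite(f"pics/{n}0.png",im[:,:,::-1]);print(n,get_calibration(n))
print(tips_ahead if not callable(tips_ahead) else tips_ahead())
E
```

```text
pics
{'clock': 0.0, 'joint_positions': array([-1.30758882e+00,  2.59220015e-01,  2.07487810e-02,  1.33371774e+00,
       -5.26798556e-06,  1.41816659e+00]), 'joint_velocities': array([-2.43171934e-03,  1.27842227e-03,  3.59475622e-05, -3.27771703e-04,
        5.79524385e-04,  5.56762991e-04]), 'joint_efforts': array([ 2.44836177e-03, -5.55646205e+01,  3.44525814e+01,  1.38480068e-02,
       -1.00056275e-04,  2.50828623e-05]), 'eef_pos': array([ 0.22208151, -0.50286403,  0.23864595]), 'eef_rot': array([-3.07257088e+00, -6.48212507e-01,  1.29091170e-04]), 'ft_force': array([-0.09868167,  0.04645682,  0.60461324]), 'torque': array([ 0.03652342, -0.05725582,  0.01431996]), 'gripper_width': 0.0854906398848723}
scene {'camera_matrix': array([[453.27157871,   0.        , 255.14893106],
       [  0.        , 453.27157871, 190.51859312],
       [  0.        ,   0.        ,   1.        ]]), 'D': array([-0.11446746,  0.        ,  0.        ,  0.        ,  0.        ]), 'position': array([ 0.86971991, -0.47429655,  0.88708437]), 'attitude': array([0.61785052, 0.20011446, 0.58521188])}
top {'came
[... 277 characters left out ...]
0.04688504, 0.87431332]), 'attitude': array([ 0.15699222, -0.16291857, -1.5401763 ])}
wrist {'camera_matrix': array([[310.06784457,   0.        , 248.56771574],
       [  0.        , 310.06784457, 191.49026481],
       [  0.        ,   0.        ,   1.        ]]), 'D': array([0.02987543, 0.        , 0.        , 0.        , 0.        ]), 'T_tool_cam': array([[ 3.04990600e-04,  9.45368716e-01,  3.26002910e-01,
         8.57652457e-02],
       [ 9.99999917e-01, -2.00559288e-04, -3.53948062e-04,
        -3.97424445e-04],
       [-2.69228514e-04,  3.26002991e-01, -9.45368699e-01,
        -1.34073982e-01],
       [ 0.00000000e+00,  0.00000000e+00,  0.00000000e+00,
         1.00000000e+00]])}
0.008
```

View pics/scene0.png

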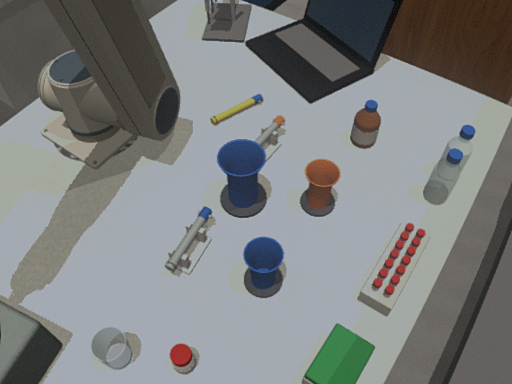

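View pics/top0.png

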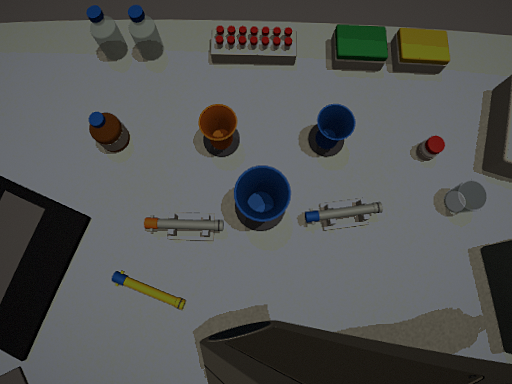

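View pics/wrist0.png

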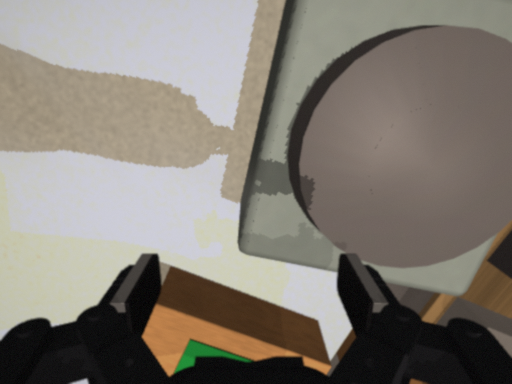

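The top and scene views show the blue tool, its head at top (312,216) and scene (205,214). There are two blue tubes, at top (262,194, large) and (336,122, smaller). The orange tool is at top (152,224) and a yellow decoy at (120,278). I'll measure these next.

```bash
cat > h.py <<'E'
import numpy as np, cv2
from scipy.spatial.transform import Rotation as R
from plant import *
def campose(n,s=None):
    c=get_calibration(n)
    if n=="wrist":
        T=c["T_tool_cam"];Rt=R.from_rotvec(s["eef_rot"]).as_matrix()
        return c,Rt@T[:3,:3],s["eef_pos"]+Rt@T[:3,3]
    return c,R.from_rotvec(c["attitude"]).as_matrix(),np.array(c["position"])
def ray(n,uv,s=None):
    c,Rm,p=campose(n,s)
    u=cv2.undistortPoints(np.array([[uv]],float),c["camera_matrix"],c["D"])[0,0]
    d=Rm@np.array([u[0],-u[1],-1]);return p,d/np.linalg.norm(d)
def onplane(n,uv,z,s=None):
    p,d=ray(n,uv,s);return p+d*(z-p[2])/d[2]
def tri(*rs):
    A=np.zeros((3,3));b=np.zeros(3)
    for p,d in rs:
        M=np.eye(3)-np.outer(d,d);A+=M;b+=M@p
    x=np.linalg.solve(A,b);return x,[np.linalg.norm((np.eye(3)-np.outer(d,d))@(x-p)) for p,d in rs]
def proj(n,X,s=None):
    c,Rm,p=campose(n,s);q=Rm.T@(np.array(X)-p)
    return cv2.projectPoints(np.array([[q[0],-q[1],-q[2]]]),np.zeros(3),np.zeros(3),c["camera_matrix"],c["D"])[0].ravel()
E
python3 - <<'E'
from h import *
P={}
for n in("scene","top"):
    im=cv2.imread(f"pics/{n}0.png");h=cv2.cvtColor(im,cv2.COLOR_BGR2HSV)
    m=cv2.inRange(h,(105,120,50),(125,255,255))
    k,l,st,c=cv2.connectedComponentsWithStats(m)
    print(n)
    for i in range(1,k):
        if st[i,4]>40: print(st[i],c[i].round(1))
for n,f in(("scene",(150,180,150)),("top",(0,0,0))):pass
im=cv2.imread("pics/scene0.png");cv2.imwrite("pics/s_crop.png",cv2.resize(im[130:310,150:310],None,fx=3.3,fy=3.3,interpolation=cv2.INTER_CUBIC))
im=cv2.imread("pics/top0.png");cv2.imwrite("pics/t_crop.png",cv2.resize(im[95:245,225:395],None,fx=4,fy=4,interpolation=cv2.INTER_CUBIC))
E
```

```text
scene
[366 100  11  10  80] [371.  104.4]
[462 125  13  14 109] [468.2 130.1]
[ 217  140   49   39 1388] [241.2 157.6]
[449 149  14  14 129] [455.5 154.3]
[230 184  27  24 288] [241.8 198.4]
[198 207  13  13  90] [204.8 212.4]
[ 244  237   39   52 1342] [263. 259.]
top
[ 86   5  15  13 150] [93.3 11.2]
[128   5  15  13 155] [134.8  11. ]
[317 104  38  37 363] [332.8 120. ]
[ 89 112  15  14 164] [ 95.8 118.4]
[234 166  57  56 871] [256.6 190.3]
[247 193  26  20 362] [259.5 202.4]
[305 211  15  11 128] [312.1 215.9]
[112 272  14  13 120] [118.3 277.8]
```

View pics/s_crop.png

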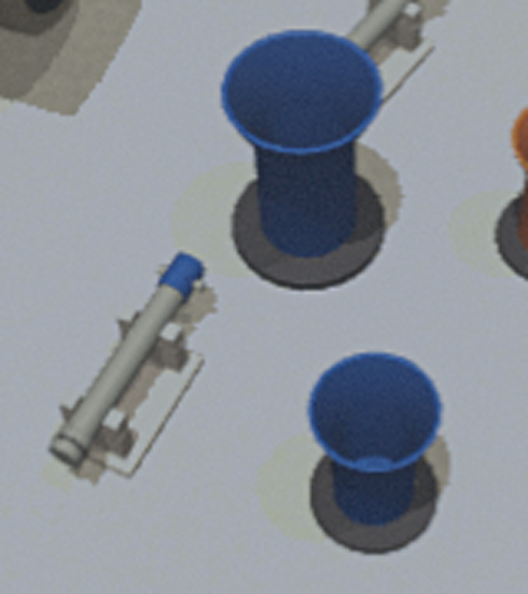

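View pics/t_crop.png

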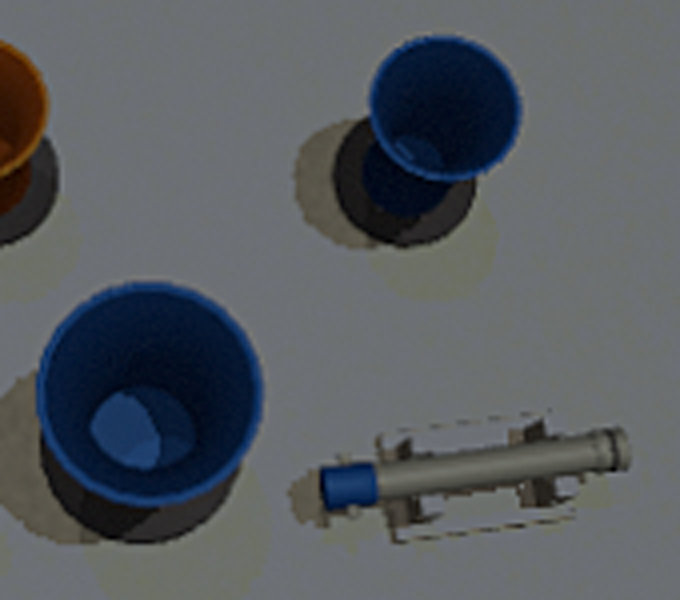

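```bash
python3 - <<'E'
from h import *
sc=lambda x,y:(150+(x+.5)/3.3-.5,130+(y+.5)/3.3-.5)
tc=lambda x,y:(225+(x+.5)/4-.5,95+(y+.5)/4-.5)
T=lambda a,b:tri(ray("scene",a),ray("top",b))
for nm,a,b in [("small rim",sc(375,411),tc(446,107)),("big rim",sc(302,92),tc(150,394)),
 ("head",sc(184,275),tc(349,486)),("tip",sc(68,447),tc(622,449))]: print(nm,T(a,b))
for nm,l,r,z in [("small",(370,107),(521,107),.115),("big",(38,394),(263,394),.17)]:
  print(nm,"outer dia",np.linalg.norm(onplane("top",tc(*l),z)-onplane("top",tc(*r),z)))
print("pin ends",onplane("top",tc(340,457),.045),onplane("top",tc(353,514),.045))
print("foot small", onplane("top",tc(334,176),.01),onplane("top",tc(476,176),.01), onplane("scene",sc(373,490),.008))
print("proj pin",proj("top",(T(sc(184,275),tc(349,486))[0])))
print("orange",onplane("top",(152,224),.045))
E
```

```text
small rim (array([ 0.63754036, -0.12283402,  0.11568731]), [np.float64(0.0007229952751134458), np.float64(0.0007229952751133111)])
big rim (array([0.47835027, 0.02621247, 0.15265881]), [np.float64(0.0008644588218822362), np.float64(0.0008644588218822316)])
head (array([ 0.45248353, -0.08108112,  0.0495849 ]), [np.float64(0.0019205132394517692), np.float64(0.0019205132394517878)])
tip (array([ 0.47486939, -0.22569244,  0.05332544]), [np.float64(0.0021724621538799917), np.float64(0.002172462153880138)])
small outer dia 0.07773303485481678
big outer dia 0.1013855613433582
pin ends [ 0.46705719 -0.07846845  0.045     ] [ 0.43701745 -0.08521214  0.045     ]
foot small [ 0.6344082  -0.08140639  0.01      ] [ 0.63697202 -0.16336316  0.01      ] [ 0.63705917 -0.12148466  0.008     ]
proj pin [311.22210085 215.4700731 ]
orange [0.42648488 0.25210225 0.045     ]
```

```bash
cat > go.py <<'E'
from h import *
import sys
# usage: go.py x y z(TCP) yawx : needed shift in tool frame (cm) and turn (rotvec tool) 
def need(p,xdir):
    s=state();Rt=R.from_rotvec(s["eef_rot"])
    x=np.array([*xdir,0.]);x/=np.linalg.norm(x);z=np.array([0,0,-1.]);y=np.cross(z,x)
    G=R.from_matrix(np.c_[x,y,z])
    print("clock %.2f pos"%s["clock"],s["eef_pos"].round(4),"x",Rt.as_matrix()[:,0].round(3),"z",Rt.as_matrix()[:,2].round(3),"w",s["gripper_width"].round(4),"F",s["ft_force"].round(2))
    print("shift cm",(100*Rt.inv().apply(np.array(p)-s["eef_pos"])).round(2),"turn",(Rt.inv()*G).as_rotvec().round(3),"j",s["joint_positions"].round(2))
if __name__=="__main__":
    a=list(map(float,sys.argv[1:]));need(a[:3],a[3:5])
E
python3 go.py .452 -.081 .22 .15 -.988; python3 -m crank '[[0,0,0,0,0,0]]' 0.7
```

```text
clock: 0.28
eef_pos: [0.2221, -0.5028, 0.2386]
eef_rot: [-3.072, -0.648, 0.0]
ft_force: [0.2, 0.0, -0.0]
gripper_width: 0.0698Traceback (most recent call last):
  File "go.py", line 11, in <module>
    a=list(map(float,sys.argv[1:]));need(a[:3],a[3:5])
                                    ~~~~^^^^^^^^^^^^^^
  File "go.py", line 8, in need
    print("clock %.2f pos"%s["clock"],s["eef_pos"].round(4),"x",Rt.as_matrix()[:,0].round(3),"z",Rt.as_matrix()[:,2].round(3),"w",s["gripper_width"].round(4),"F",s["ft_force"].round(2))
                                                                                                                                  ^^^^^^^^^^^^^^^^^^^^^^^^
AttributeError: 'float' object has no attribute 'round'
```

```bash
sed -i 's/s\["gripper_width"\].round(4)/round(s["gripper_width"],4)/' go.py; python3 go.py .452 -.081 .22 .15 -.988
```

```text
clock 0.28 pos [ 0.2221 -0.5028  0.2386] x [0.915 0.404 0.   ] z [-0.     0.001 -1.   ] w 0.0698 F [ 0.2   0.05 -0.03]
shift cm [ 38.07 -29.3    1.91] turn [-1.000e-03  1.000e-03  1.836e+00] j [-1.31  0.26  0.02  1.33  0.    1.42]
```

```bash
python3 -m crank '[[2,-1.5,0,0,0,0],[3.8,-2.9,0,0,0,0],[3.8,-2.9,0,0,0,0],[3.8,-2.9,0,0,0,0],[3.8,-2.9,0,0,0,0],[3.8,-2.9,0,0,0,0],[3.8,-2.9,0,0,0,0],[3.8,-2.9,0,0,0,0],[3.8,-2.9,0,0,0,0],[3.8,-2.9,0,0,0,0],[1.5,-1.2,0,0,0,0]]' 0.7;python3 go.py .452 -.081 .22 .15 -.988
```

```text
clock: 1.65
eef_pos: [0.4547, -0.0638, 0.2397]
eef_rot: [-3.071, -0.648, -0.005]
ft_force: [0.3, 0.2, -0.4]
gripper_width: 0.0601
clock 1.65 pos [ 0.4547 -0.0638  0.2397] x [0.915 0.404 0.004] z [ 0.002  0.004 -1.   ] w 0.0601 F [ 0.31  0.23 -0.43]
shift cm [-0.95  1.47  1.96] turn [-0.005 -0.     1.836] j [-0.33  0.1  -0.18  1.29  0.    2.4 ]
```

```bash
python3 -m crank '[[0,0,0,0,0,-0.1],[0,0,0,0,0,-0.18],[0,0,0,0,0,-0.18],[0,0,0,0,0,-0.18],[0,0,0,0,0,-0.18],[0,0,0,0,0,-0.18],[0,0,0,0,0,-0.18],[0,0,0,0,0,-0.18],[0,0,0,0,0,-0.18],[0,0,0,0,0,-0.18],[0,0,0,0,0,-0.18],[0,0,0,0,0,-0.18]]' ;python3 go.py .452 -.081 .22 .15 -.988
```

```text
clock: 3.15
eef_pos: [0.4465, -0.0487, 0.2402]
eef_rot: [0.878, 3.016, 0.011]
ft_force: [-0.7, 0.5, 0.4]
gripper_width: 0.0594
clock 3.15 pos [ 0.4465 -0.0487  0.2402] x [-0.844  0.536  0.002] z [ 0.002  0.006 -1.   ] w 0.0594 F [-0.7   0.48  0.36]
shift cm [-2.2  -2.45  2.  ] turn [ 0.006  0.007 -2.288] j [-0.3   0.09 -0.19  1.29  0.01  0.27]
```

```bash
python3 -m crank '[[0,0,0,0,0,-0.18],[0,0,0,0,0,-0.18],[0,0,0,0,0,-0.18],[0,0,0,0,0,-0.18],[0,0,0,0,0,-0.18],[0,0,0,0,0,-0.18],[0,0,0,0,0,-0.18],[0,0,0,0,0,-0.18],[0,0,0,0,0,-0.18],[0,0,0,0,0,-0.18],[0,0,0,0,0,-0.18],[0,0,0,0,0,-0.18],[0,0,0,0,0,-0.1]]' ;python3 go.py .452 -.081 .20 .15 -.988
```

```text
clock: 4.78
eef_pos: [0.4365, -0.0353, 0.2409]
eef_rot: [-2.434, 1.973, 0.007]
ft_force: [0.5, -0.6, -0.2]
gripper_width: 0.0596
clock 4.78 pos [ 0.4365 -0.0353  0.2409] x [ 0.207 -0.978 -0.009] z [ 0.002  0.009 -1.   ] w 0.0596 F [ 0.46 -0.57 -0.15]
shift cm [ 4.83 -0.56  4.05] turn [-0.003  0.009  0.058] j [-0.28  0.07 -0.21  1.29  0.01 -2.06]
```

```bash
python3 -m crank '[[2,-0.3,1.3,0,0,0.03],[2,-0.3,1.3,0,0,0.03],[1,0,1.2,0,0,0],[0,0,0,0,0.009,0],[0,0,0,0,0,0]]';python3 go.py .452 -.081 .20 .15 -.988
cat > snap.py <<'E'
from h import *
import sys,pickle
t=sys.argv[1];s=state();im=read_camera("wrist")[:,:,::-1]
cv2.imwrite(f"pics/w{t}.png",im);pickle.dump(s,open(f"pics/w{t}.pkl","wb"))
E
python3 snap.py 1
```

```text
clock: 5.4
eef_pos: [0.451, -0.085, 0.199]
eef_rot: [-2.371, 2.059, -0.001]
ft_force: [-0.3, -0.2, 1.0]
gripper_width: 0.0598
clock 5.40 pos [ 0.451 -0.085  0.199] x [ 0.14 -0.99 -0.  ] z [ 0.001  0.001 -1.   ] w 0.0598 F [-0.31 -0.24  0.98]
shift cm [-0.38 -0.16 -0.1 ] turn [-0.002  0.    -0.01 ] j [-0.37  0.12 -0.26  1.19  0.   -2.08]
```

View pics/w1.png

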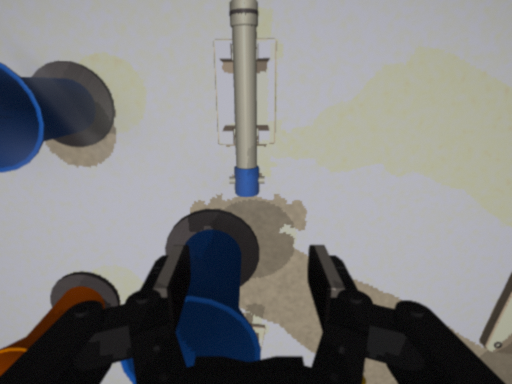

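The wrist view shows the blue head at about (247,180), with pin stubs either side near row 179 and the shaft running up to the tip at (243,5). I'll zoom in and take a second, lower view.

```bash
python3 -m crank '[[2,0,1,0,0,0],[2,0,2,0,0,0],[0,0,2,0,0,0],[0,0,0,0,0,0],[0,0,0,0,0,0]]'; python3 snap.py 2; python3 - <<'E'
import cv2
a=cv2.imread("pics/w1.png")[150:210,205:295];cv2.imwrite("pics/w1c.png",cv2.resize(a,None,fx=8,fy=8,interpolation=cv2.INTER_CUBIC))
E
```

```text
clock: 6.08
eef_pos: [0.4582, -0.1244, 0.151]
eef_rot: [-2.372, 2.055, -0.009]
ft_force: [0.9, 0.4, -0.8]
gripper_width: 0.0598
```

View pics/w1c.png

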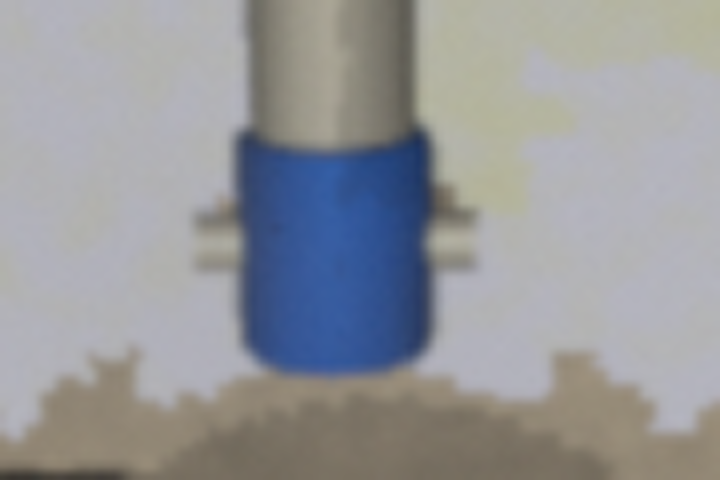

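View pics/w2.png

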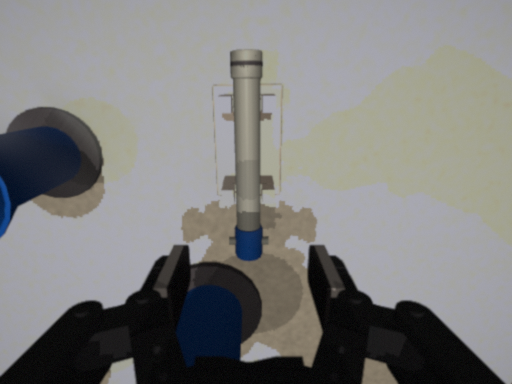

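```bash
python3 - <<'E'
import cv2
a=cv2.imread("pics/w2.png")[210:270,205:295];cv2.imwrite("pics/w2c.png",cv2.resize(a,None,fx=8,fy=8,interpolation=cv2.INTER_CUBIC))
E
```

```text
(no output)
```

View pics/w2c.png

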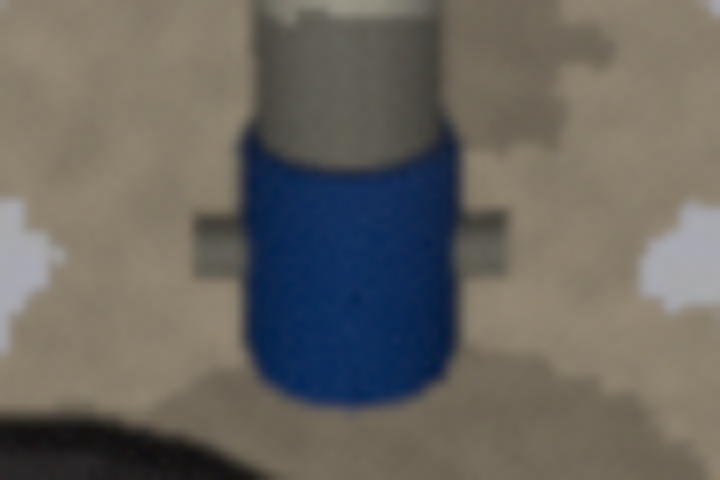

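```bash
python3 - <<'E'
from h import *
import pickle
s1=pickle.load(open("pics/w1.pkl","rb"));s2=pickle.load(open("pics/w2.pkl","rb"))
c1=lambda x,y:(205+(x+.5)/8-.5,150+(y+.5)/8-.5)
c2=lambda x,y:(205+(x+.5)/8-.5,210+(y+.5)/8-.5)
L=tri(ray("wrist",c1(195,242),s1),ray("wrist",c2(193,245),s2));Rr=tri(ray("wrist",c1(478,238),s1),ray("wrist",c2(510,243),s2))
print(L,Rr,(L[0]+Rr[0])/2,np.linalg.norm(L[0]-Rr[0]))
for c,s,l,r in((c1,s1,(195,242),(478,238)),(c2,s2,(193,245),(510,243))):
  a,b=onplane("wrist",c(*l),.045,s),onplane("wrist",c(*r),.045,s);print((a+b)/2,b-a,np.linalg.norm(a-b))
print(s1["eef_pos"],s2["eef_pos"])
# tip end axis in w2 at (246,50)
print(onplane("wrist",(246,52),.056,s2))
E
python3 go.py .452 -.083 .056 .15 -.988
```

```text
(array([ 0.47102218, -0.07762889,  0.04397039]), [np.float64(3.93600599198365e-06), np.float64(3.936005991894917e-06)]) (array([ 0.43701471, -0.08306382,  0.04422472]), [np.float64(2.189279540396975e-06), np.float64(2.189279540381321e-06)]) [ 0.45401845 -0.08034636  0.04409756] 0.0344399693905094
[ 0.45404176 -0.08062092  0.045     ] [-0.03391572 -0.00534204  0.        ] 0.03433385662344458
[ 0.45406972 -0.08082179  0.045     ] [-3.38913427e-02 -5.28057382e-03 -2.77555756e-17] 0.034300256101761545
[ 0.45099331 -0.08499268  0.19904124] [ 0.45817565 -0.12437723  0.15102207]
[ 0.47673042 -0.226721    0.056     ]
clock 6.12 pos [ 0.4581 -0.1243  0.151 ] x [ 0.143 -0.99   0.002] z [ 0.006 -0.001 -1.   ] w 0.0598 F [-0.18  0.14 -0.15]
shift cm [-4.2   0.07  9.49] turn [-0.006 -0.002 -0.008] j [-0.44  0.17 -0.32  1.07  0.   -2.16]
```

```bash
python3 -c "
from plant import *;print(tips_ahead)"; python3 -m crank '[[-2,0,0,0,0,-0.01],[-1.8,0,0,0,0,0],[0,0,2,0,0,0],[0,0,2,0,0,0],[0,0,0,0,0,0]]'; python3 go.py .454 -.0806 .033 .155 -.988
```

```text
0.008
clock: 6.75
eef_pos: [0.4527, -0.0808, 0.1129]
eef_rot: [-2.385, 2.037, -0.015]
ft_force: [-0.0, 0.5, -0.2]
gripper_width: 0.0596
clock 6.75 pos [ 0.4527 -0.0808  0.1129] x [ 0.157 -0.988  0.004] z [ 0.011 -0.002 -1.   ] w 0.0596 F [-0.02  0.47 -0.17]
shift cm [-0.03 -0.04  7.99] turn [-0.01  -0.004  0.002] j [-0.36  0.18 -0.43  0.96  0.   -2.09]
```

```bash
python3 -m crank '[[0,-0.1,1.5,-0.01,-0.004,0],[0,0,1.5,0,0,0],[0,0,1.5,0,0,0],[0,0,1.5,0,0,0],[0,0,1,0,0,0],[0,0,0,0,0,0]]'; python3 go.py .454 -.0806 .033 .155 -.988
```

```text
clock: 7.5
eef_pos: [0.4557, -0.0795, 0.0414]
eef_rot: [-2.389, 2.038, -0.003]
ft_force: [0.2, 0.2, 0.6]
gripper_width: 0.0599
clock 7.50 pos [ 0.4557 -0.0795  0.0414] x [ 0.158 -0.988  0.001] z [ 0.002 -0.    -1.   ] w 0.0599 F [0.18 0.24 0.6 ]
shift cm [0.08 0.18 0.84] turn [-0.002 -0.001  0.003] j [-0.35  0.26 -0.53  0.78  0.   -2.08]
```

```bash
python3 -m crank '[[0.1,0.2,0.8,0,0,0],[0,0,0,0,0,0],[0,0,0,0,0,0]]'; python3 go.py .454 -.0806 .033 .155 -.988; python3 snap.py 3
```

```text
clock: 7.88
eef_pos: [0.4544, -0.0811, 0.0337]
eef_rot: [-2.389, 2.038, -0.005]
ft_force: [0.5, 0.2, 0.4]
gripper_width: 0.0598
clock 7.88 pos [ 0.4544 -0.0811  0.0337] x [ 0.158 -0.988  0.001] z [ 0.003 -0.001 -1.   ] w 0.0598 F [0.52 0.17 0.4 ]
shift cm [-0.05  0.03  0.07] turn [-0.003 -0.001  0.003] j [-0.36  0.27 -0.54  0.76  0.   -2.09]
```

View pics/w3.png

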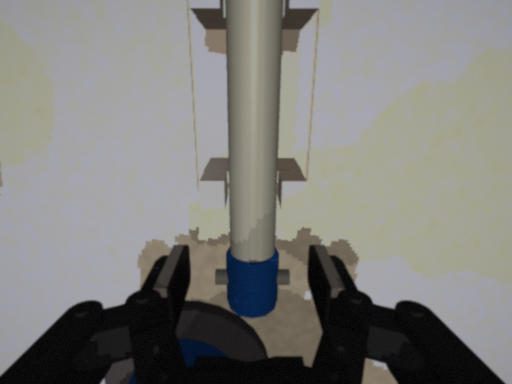

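The pin (stubs at (222,277) and (283,277)) sits centred between the pads, so I'll close.

```bash
python3 -m crank '[[0,0,0,0,0,0],[0,0,0,0,0,0],[0,0,0,0,0,0],[0,0,0,0,0,0],[0,0,0,0,0,0],[0,0,0,0,0,0]]' 0.2 90; python3 snap.py 4
```

```text
clock: 8.68
eef_pos: [0.4549, -0.0811, 0.0346]
eef_rot: [-2.388, 2.038, -0.007]
ft_force: [-0.1, 0.4, 1.8]
gripper_width: 0.0287
```

View pics/w4.png

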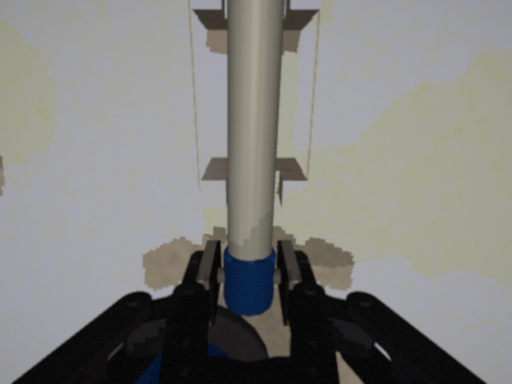

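The pads now hug the pin ends, with a thin gap each side of the head. I'll lift a little and check.

```bash
python3 -m crank '[[0,0,0,0,0,0],[0,0,0,0,0,0],[0,0,-0.5,0,0,0],[0,0,-1,0,0,0],[0,0,-1,0,0,0],[0,0,-1,0,0,0],[0,0,0,0,0,0],[0,0,0,0,0,0]]' 0 90; python3 snap.py 5;python3 go.py .454 -.0806 .033 .155 -.988
```

```text
clock: 9.72
eef_pos: [0.4543, -0.0811, 0.0719]
eef_rot: [-2.389, 2.038, -0.006]
ft_force: [-0.4, -0.1, -2.6]
gripper_width: 0.0288
clock 9.78 pos [ 0.4543 -0.0811  0.0719] x [ 0.157 -0.988  0.002] z [ 0.004 -0.001 -1.   ] w 0.0288 F [-0.6 -0.2 -3.3]
shift cm [-0.06  0.04  3.89] turn [-0.004 -0.002  0.002] j [-0.36  0.23 -0.48  0.86  0.   -2.09]
```

View pics/w5.png

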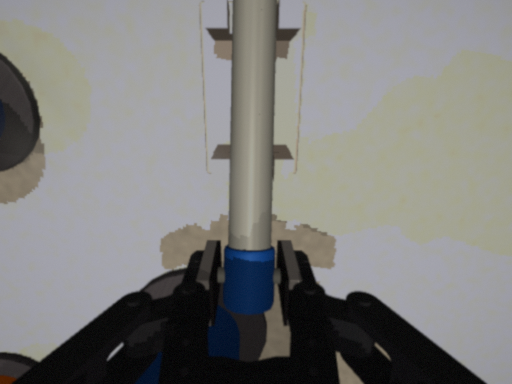

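```bash
python3 -m crank '[[0,0,-1.5,0,0,0],[0,0,-2,0,0,0],[0,0,-2,0,0,0],[0,0,-2,0,0,0],[0,0,-2,0,0,0],[0,0,-2,0,0,0],[0,0,-2,0,0,0],[0,0,-2,0,0,0],[0,0,-2,0,0,0],[0,0,-2,0,0,0],[0,0,-2,0,0,0],[0,0,-1,0,0,0],[0,0,-0.5,0,0,0],[0,0,0,0,0,0],[0,0,0,0,0,0]]' 0 90; python3 snap.py 6;python3 go.py .637 -.1225 .31 .155 -.988; python3 -c "
from h import *
cv2.imwrite('pics/s6.png',read_camera('scene')[:,:,::-1])"
```

```text
clock: 11.65
eef_pos: [0.4516, -0.0809, 0.2995]
eef_rot: [2.383, -2.036, -0.017]
ft_force: [-0.4, 0.6, -3.7]
gripper_width: 0.0286
clock 11.70 pos [ 0.4516 -0.0809  0.2996] x [ 0.156 -0.988 -0.003] z [-0.013  0.001 -1.   ] w 0.0283 F [-0.16 -0.05 -4.62]
shift cm [  7.   -17.65  -1.29] turn [0.012 0.003 0.001] j [-0.36  0.1  -0.03  1.46 -0.   -2.09]
```

View pics/w6.png

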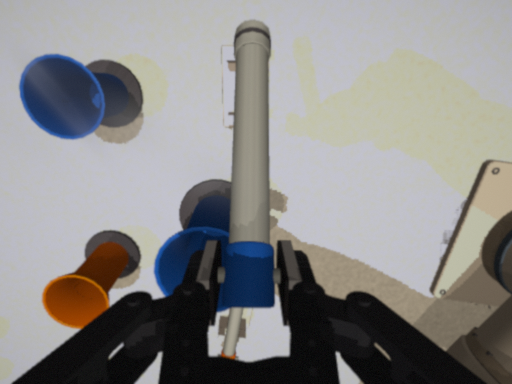

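View pics/s6.png

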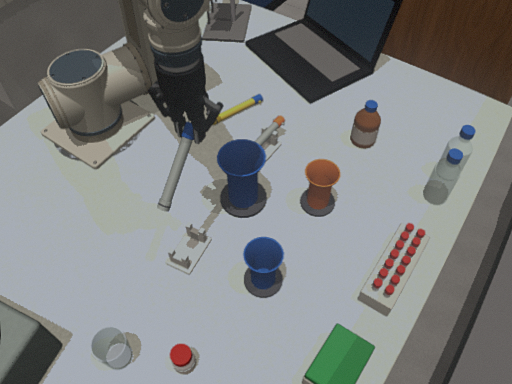

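The tool is off the rest and still almost level, with its tip at (252,30) in the wrist view. I'll loosen to the minimum force first and watch.

```bash
python3 -m crank '[[0,0,0,0,0,0],[0,0,0,0,0,0],[0,0,0,0,0,0],[0,0,0,0,0,0]]' 0 50; python3 -m crank '[[0,0,0,0,0,0],[0,0,0,0,0,0],[0,0,0,0,0,0],[0,0,0,0,0,0]]' 0 20; python3 snap.py 7;python3 go.py .637 -.1225 .31 .155 -.988
```

```text
clock: 12.25
eef_pos: [0.4514, -0.0808, 0.2992]
eef_rot: [2.383, -2.036, -0.018]
ft_force: [-0.9, 0.1, -4.0]
gripper_width: 0.0288
clock: 12.75
eef_pos: [0.4515, -0.0808, 0.2993]
eef_rot: [2.383, -2.036, -0.017]
ft_force: [0.2, -0.2, -4.1]
gripper_width: 0.0284
clock 12.80 pos [ 0.4515 -0.0808  0.2993] x [ 0.156 -0.988 -0.004] z [-0.013  0.002 -1.   ] w 0.0287 F [-0.54  0.17 -3.31]
shift cm [  7.   -17.66  -1.32] turn [0.013 0.004 0.001] j [-0.36  0.1  -0.03  1.46 -0.   -2.09]
```

View pics/w7.png

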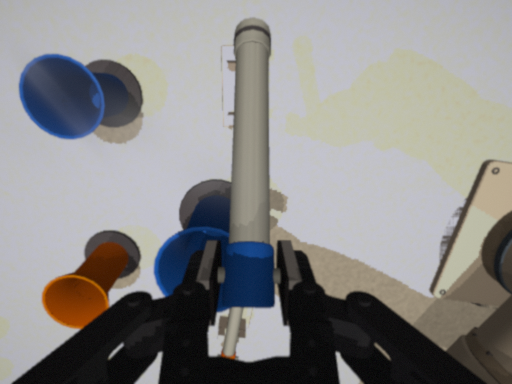

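```bash
cat > st.py <<'E'
from h import *
s=state();im=read_camera("wrist")[:,:,::-1]
h=cv2.cvtColor(np.ascontiguousarray(im),cv2.COLOR_BGR2HSV)[220:330,205:290]
m=cv2.inRange(h,(105,120,40),(125,255,255));n=np.argwhere(m)
t=R.from_rotvec(s["eef_rot"]).inv().apply(s["torque"])
print("clk %.2f w %.4f Fz %.1f"%(s["clock"],s["gripper_width"],s["ft_force"][2]),"tq(tool)",t.round(2),"head rows",n[:,0].min()+220,n[:,0].max()+220)
E
python3 st.py; python3 -m crank '[[0,0,0,0,0,0],[0,0,0,0,0,0]]' 0.26 20 >/dev/null; python3 st.py; python3 -m crank '[[0,0,0,0,0,0],[0,0,0,0,0,0]]' 0.30 20 >/dev/null;python3 st.py
```

```text
clk 12.80 w 0.0287 Fz -3.3 tq(tool) [ 0.08 -0.27  0.01] head rows 220 310
clk 13.10 w 0.0287 Fz -3.4 tq(tool) [ 0.02 -0.23 -0.02] head rows 220 310
clk 13.40 w 0.0286 Fz -3.9 tq(tool) [-0.   -0.29  0.03] head rows 220 310
```

```bash
python3 -m crank '[[0,0,0,0,0,0],[0,0,0,0,0,0]]' 0.32 20 >/dev/null; python3 st.py;python3 -m crank '[[0,0,0,0,0,0],[0,0,0,0,0,0]]' 0.33 20 >/dev/null; python3 st.py
```

```text
clk 13.70 w 0.0285 Fz -4.0 tq(tool) [ 0.04 -0.23  0.07] head rows 220 310
clk 14.00 w 0.0288 Fz -4.0 tq(tool) [-0.06 -0.26 -0.02] head rows 220 310
```

```bash
python3 -m crank '[[0,0,0,0,0,0],[0,0,0,0,0,0]]' 0.334 20 >/dev/null; python3 st.py;python3 -m crank '[[0,0,0,0,0,0],[0,0,0,0,0,0]]' 0.337 20 >/dev/null; python3 st.py
```

```text
clk 14.30 w 0.0287 Fz -4.1 tq(tool) [ 0.03 -0.27 -0.04] head rows 220 310
clk 14.60 w 0.0287 Fz -4.1 tq(tool) [ 0.02 -0.23 -0.02] head rows 220 311
```

```bash
python3 -m crank '[[0,0,0,0,0,0],[0,0,0,0,0,0]]' 0.34 20 >/dev/null; python3 st.py;python3 -m crank '[[0,0,0,0,0,0],[0,0,0,0,0,0]]' 0.343 20 >/dev/null; python3 st.py
```

```text
clk 14.90 w 0.0291 Fz -4.0 tq(tool) [-0.03 -0.18  0.06] head rows 220 311
clk 15.20 w 0.0295 Fz -4.1 tq(tool) [ 0.02 -0.21  0.03] head rows 220 311
```

```bash
python3 -m crank '[[0,0,0,0,0,0],[0,0,0,0,0,0]]' 0.345 20 >/dev/null; python3 st.py;python3 -m crank '[[0,0,0,0,0,0],[0,0,0,0,0,0]]' 0.347 20 >/dev/null; python3 st.py; python3 snap.py 8
```

```text
clk 15.50 w 0.0296 Fz -5.2 tq(tool) [ 0.07 -0.24 -0.02] head rows 220 311
clk 15.80 w 0.0299 Fz -3.6 tq(tool) [ 0.01 -0.24 -0.02] head rows 220 311
```

View pics/w8.png

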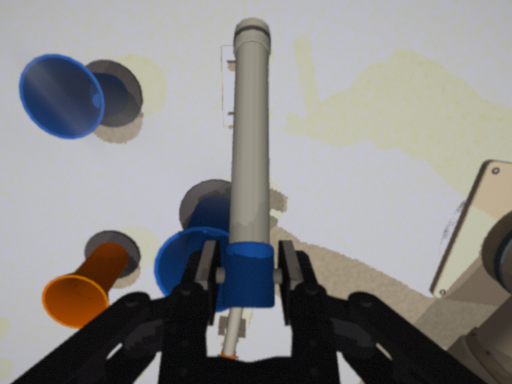

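```bash
python3 -m crank '[[0,0,0,0,0,0],[0,0,0,0,0,0]]' 0.351 20 >/dev/null; python3 st.py;python3 -m crank '[[0,0,0,0,0,0],[0,0,0,0,0,0]]' 0.355 20 >/dev/null; python3 st.py; python3 -m crank '[[0,0,0,0,0,0],[0,0,0,0,0,0]]' 0.359 20 >/dev/null; python3 st.py
```

```text
clk 16.15 w 0.0302 Fz -4.2 tq(tool) [ 0.07 -0.2  -0.01] head rows 220 311
clk 16.45 w 0.0307 Fz -4.8 tq(tool) [ 0.04 -0.25  0.02] head rows 220 311
clk 16.75 w 0.0310 Fz -3.9 tq(tool) [ 0.06 -0.22  0.04] head rows 220 311
```

```bash
python3 -m crank '[[0,0,0,0,0,0],[0,0,0,0,0,0]]' 0.363 20 >/dev/null; python3 st.py;python3 -m crank '[[0,0,0,0,0,0],[0,0,0,0,0,0]]' 0.367 20 >/dev/null; python3 st.py
```

```text
clk 17.05 w 0.0312 Fz -3.2 tq(tool) [ 0.02 -0.19 -0.08] head rows 220 311
clk 17.35 w 0.0316 Fz -4.5 tq(tool) [ 0.02 -0.19  0.01] head rows 220 312
```

```bash
python3 -m crank '[[0,0,0,0,0,0],[0,0,0,0,0,0]]' 0.371 20 >/dev/null; python3 st.py;python3 -m crank '[[0,0,0,0,0,0],[0,0,0,0,0,0]]' 0.374 20 >/dev/null; python3 st.py
```

```text
clk 17.65 w 0.0317 Fz -4.6 tq(tool) [ 0.02 -0.17  0.04] head rows 220 313
clk 17.95 w 0.0321 Fz -3.8 tq(tool) [ 0.01 -0.1  -0.04] head rows 220 314
```

Now it is sagging (moment falling, head growing). I'll hold here to see whether it keeps going.

```bash
python3 -m crank '[[0,0,0,0,0,0],[0,0,0,0,0,0]]' 0.375 20 >/dev/null; python3 st.py;python3 -m crank '[[0,0,0,0,0,0],[0,0,0,0,0,0]]' 0.376 20 >/dev/null; python3 st.py; python3 snap.py 9
```

```text
clk 18.25 w 0.0321 Fz -4.2 tq(tool) [ 0.08 -0.14 -0.04] head rows 220 314
clk 18.55 w 0.0321 Fz -4.3 tq(tool) [ 0.04 -0.1   0.01] head rows 220 314
```

View pics/w9.png

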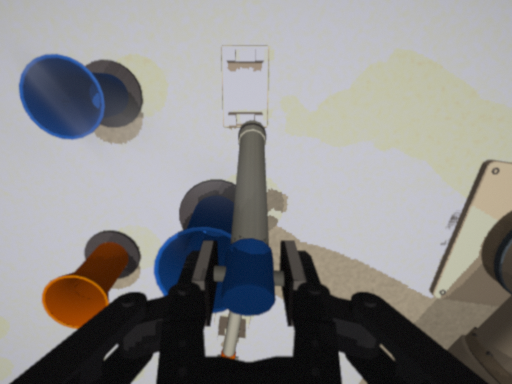

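The tip has come down to (252,128), so it's part way. I'll loosen further in fine steps.

```bash
python3 -m crank '[[0,0,0,0,0,0],[0,0,0,0,0,0]]' 0.378 20 >/dev/null; python3 st.py;python3 -m crank '[[0,0,0,0,0,0],[0,0,0,0,0,0]]' 0.380 20 >/dev/null; python3 st.py; python3 snap.py 10
```

```text
clk 18.90 w 0.0323 Fz -3.8 tq(tool) [ 0.04 -0.16  0.02] head rows 220 314
clk 19.20 w 0.0326 Fz -4.8 tq(tool) [ 0.   -0.11  0.04] head rows 220 314
```

View pics/w10.png

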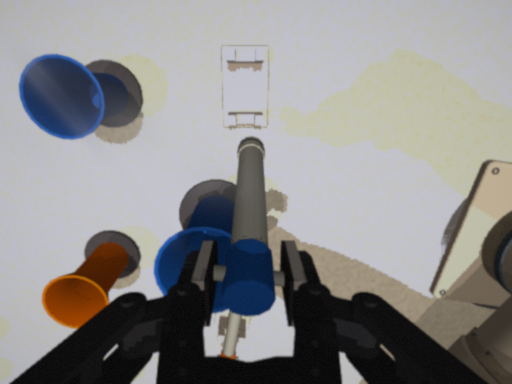

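```bash
cat > ang.py <<'E'
from h import *
s=state();Rt=R.from_rotvec(s["eef_rot"]).as_matrix()
pin=s["eef_pos"]-.011*Rt[:,2]
for a in(0,5,10,15,20,30,40,50):
    d=np.cos(np.radians(a))*np.array([0,0,-1])+np.sin(np.radians(a))*np.array([.155,-.988,0])
    print(a,proj("wrist",pin+.15*d,s).round(0),proj("scene",pin+.15*d).round(0))
E
python3 ang.py; python3 -m crank '[[0,0,0,0,0,0],[0,0,0,0,0,0]]' 0.382 20 >/dev/null; python3 st.py;python3 -m crank '[[0,0,0,0,0,0],[0,0,0,0,0,0]]' 0.384 20 >/dev/null; python3 st.py; python3 snap.py 11
```

```text
0 [248. 180.] [199. 182.]
5 [248. 166.] [196. 187.]
10 [248. 152.] [192. 191.]
15 [248. 139.] [189. 195.]
20 [248. 124.] [185. 198.]
30 [248.  95.] [178. 204.]
40 [249.  64.] [171. 208.]
50 [249.  30.] [164. 210.]
clk 19.55 w 0.0329 Fz -4.9 tq(tool) [ 0.05 -0.05 -0.06] head rows 220 314
clk 19.85 w 0.0329 Fz -4.0 tq(tool) [ 0.01 -0.09  0.  ] head rows 220 314
```

View pics/w11.png

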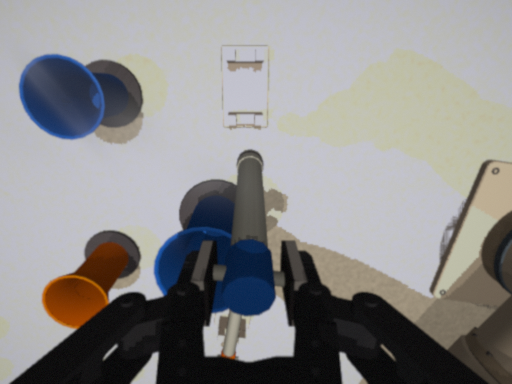

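The tip is at about (249,157), roughly 8° from vertical (plumb would be row 180). I'll take two more fine steps.

```bash
python3 -m crank '[[0,0,0,0,0,0],[0,0,0,0,0,0]]' 0.386 20 >/dev/null; python3 st.py;python3 -m crank '[[0,0,0,0,0,0],[0,0,0,0,0,0]]' 0.387 20 >/dev/null; python3 st.py; python3 snap.py 12
```

```text
clk 20.20 w 0.0330 Fz -4.3 tq(tool) [ 0.07  0.   -0.01] head rows 220 314
clk 20.50 w 0.0331 Fz -5.3 tq(tool) [ 0.02 -0.08 -0.01] head rows 220 314
```

View pics/w12.png

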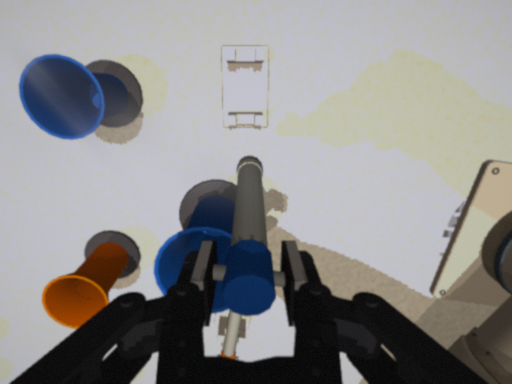

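It hangs about 6° off plumb (tip at row 163). I'll tighten now, then compute the transfer.

```bash
python3 -m crank '[[0,0,0,0,0,0],[0,0,0,0,0,0],[0,0,0,0,0,0],[0,0,0,0,0,0]]' 0.2 90 >/dev/null; python3 st.py; python3 snap.py 13; python3 go.py .637 -.1225 .31 .155 -.988; python3 -c "
from h import *
cv2.imwrite('pics/s13.png',read_camera('scene')[:,:,::-1])
a=cv2.imread('pics/w13.png')[130:330,170:330];b=cv2.imread('pics/s13.png')[80:260,120:300]
cv2.imwrite('pics/c13.png',np.hstack([cv2.resize(a,(400,500)),cv2.resize(b,(400,500))]))"
```

```text
clk 21.10 w 0.0283 Fz -2.8 tq(tool) [ 0.04 -0.04  0.  ] head rows 220 313
clock 21.20 pos [ 0.4515 -0.081   0.2993] x [ 0.156 -0.988 -0.003] z [-0.013  0.001 -1.   ] w 0.0284 F [-0.38  0.01 -4.24]
shift cm [  6.99 -17.66  -1.32] turn [0.013 0.003 0.001] j [-0.36  0.1  -0.03  1.46 -0.   -2.09]
```

View pics/c13.png

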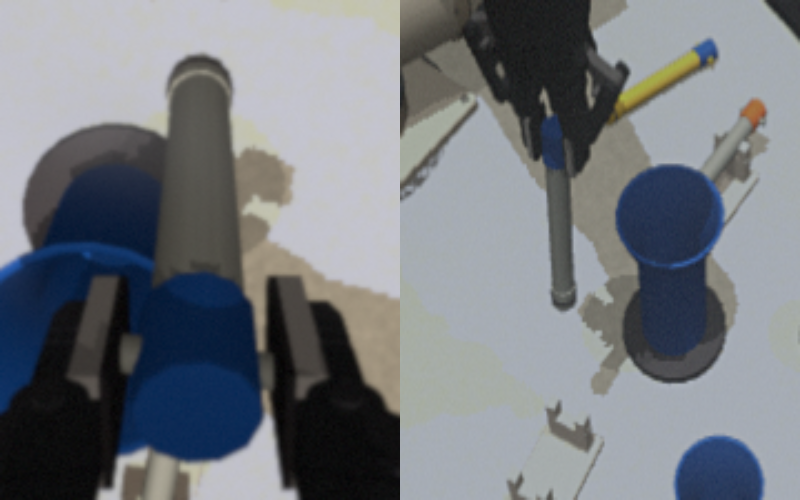

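```bash
python3 - <<'E'
from h import *
s=state();Rt=R.from_rotvec(s["eef_rot"]).as_matrix();pin=s["eef_pos"]-.011*Rt[:,2]
X,e=tri(ray("wrist",(250,161),s),ray("scene",(194.3,188)))
print(pin,X,e,X-pin,np.linalg.norm(X-pin),"tool:",Rt.T@(X-pin))
E
```

```text
[ 0.45164283 -0.08097791  0.31035166] [ 0.45308487 -0.0985388   0.16159301] [np.float64(0.0006079110112949951), np.float64(0.0006079110112949612)] [ 0.00144204 -0.01756088 -0.14875865] 0.14979853307922467 tool: [ 0.0180353  -0.00058019  0.14870774]
```

```bash
python3 -m crank '[[0.3,-0.8,-0.3,0,-0.06,0],[0.7,-1.6,-0.3,0,-0.06,0],[0.8,-2,-0.3,0,0,0],[0.8,-2,-0.3,0,0,0],[0.8,-2,0,0,0,0],[0.8,-2,0,0,0,0],[0.8,-2,0,0,0,0],[0.8,-2,0,0,0,0],[0.5,-1.3,0,0,0,0],[0.3,-0.8,0,0,0,0],[0,0,0,0,0,0],[0,0,0,0,0,0]]'; python3 go.py .637 -.1225 .31 .155 -.988; python3 snap.py 14;  python3 -c "
from h import *
cv2.imwrite('pics/s14.png',read_camera('scene')[:,:,::-1])"
```

```text
clock: 22.75
eef_pos: [0.6306, -0.123, 0.3005]
eef_rot: [-2.33, 1.993, 0.161]
ft_force: [-0.1, 0.6, -4.3]
gripper_width: 0.0284
clock 22.75 pos [ 0.6306 -0.123   0.3005] x [ 0.153 -0.98  -0.125] z [-0.033  0.122 -0.992] w 0.0284 F [-0.08  0.61 -4.27]
shift cm [-0.07 -0.63 -0.96] turn [0.014 0.126 0.   ] j [-0.37  0.47  0.49  1.67  0.1  -2.1 ]
```

View pics/w14.png

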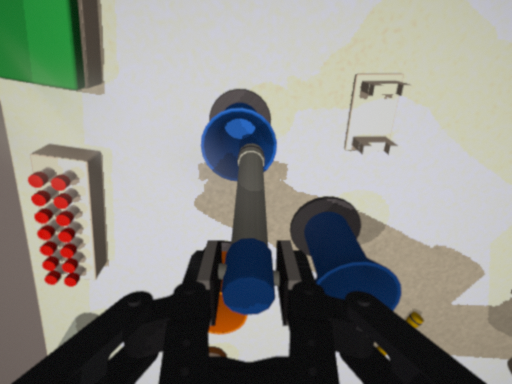

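View pics/s14.png

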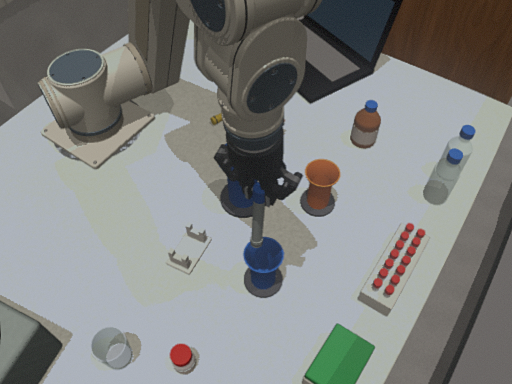

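```bash
python3 - <<'E'
from h import *
import pickle
s=pickle.load(open("pics/w14.pkl","rb"))
im=cv2.imread("pics/w14.png");h=cv2.cvtColor(im,cv2.COLOR_BGR2HSV)
m=cv2.inRange(h,(100,110,60),(128,255,255));m[:, :195]=0;m[:,285:]=0;m[200:]=0
c=cv2.findContours(m,cv2.RETR_EXTERNAL,cv2.CHAIN_APPROX_NONE)[0];c=max(c,key=cv2.contourArea);hu=cv2.convexHull(c)
el=cv2.fitEllipse(hu);print(el)
rim=onplane("wrist",el[0],.115,s);print("rim",rim)
Xr,e=tri(ray("wrist",el[0],s),ray("scene",(150+375.5/3.3-.5,130+411.5/3.3-.5)),ray("top",(225+446.5/4-.5,95+107.5/4-.5)));print("rim tri",Xr,e)
Rt=R.from_rotvec(s["eef_rot"]).as_matrix();pin=s["eef_pos"]-.011*Rt[:,2]
X,e=tri(ray("wrist",(251,154),s),ray("scene",(257,246)));print("pin",pin,"tip",X,e,X-pin)
print("pred tip",pin+Rt@np.array([.018,-.0006,.1487]), proj("wrist",pin+Rt@np.array([.018,-.0006,.1487]),s),proj("scene",pin+Rt@np.array([.018,-.0006,.1487])))
d=Xr-X;d[2]=0;print("shift tool cm",100*Rt.T@d, "down in tool",100*Rt.T@np.array([0,0,-.01]))
E
python3 - <<'E'
import cv2,numpy as np
a=cv2.imread('pics/w14.png')[70:200,170:310];b=cv2.imread('pics/s14.png')[170:310,200:320]
cv2.imwrite('pics/c14.png',np.hstack([cv2.resize(a,(420,390)),cv2.resize(b,(360,420))[:390]]))
E
```

```text
((238.59573364257812, 142.21481323242188), (74.21646881103516, 76.59839630126953), 166.89578247070312)
rim [ 0.6402963  -0.12564948  0.115     ]
rim tri [ 0.63861063 -0.12371277  0.11444051] [np.float64(0.0023608968783361607), np.float64(0.0019524103432569087), np.float64(0.001039894353060764)]
pin [ 0.63096483 -0.12429168  0.31140668] tip [ 0.62736343 -0.1261747   0.14380697] [np.float64(0.001253591351091743), np.float64(0.0012535913510918237)] [-0.0036014  -0.00188302 -0.16759971]
pred tip [ 0.62934492 -0.12376638  0.16162968] [249.54709023 161.68330212] [259.16846127 240.42654889]
shift tool cm [-0.06934258 -1.14923399 -0.0076261 ] down in tool [ 0.12527056 -0.01414146  0.99202183]
```

View pics/c14.png

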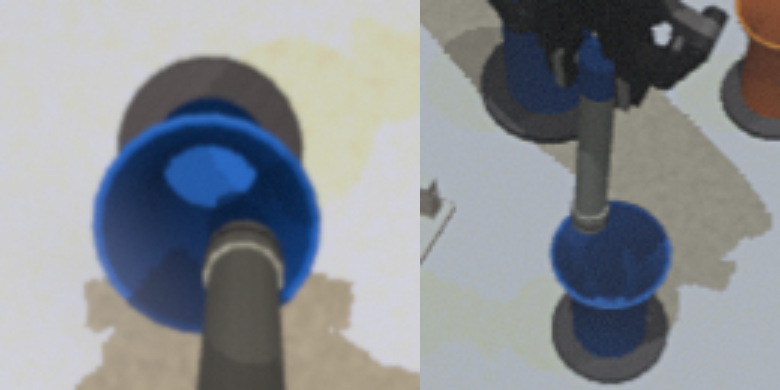

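```bash
python3 -m crank '[[0,-0.4,0,0.014,0,0],[0,-0.4,0,0,0,0],[0.13,0,1,0,0,0],[0.19,0,1.5,0,0,0],[0.19,0,1.5,0,0,0],[0.1,0,0.8,0,0,0],[0,0,0,0,0,0]]'; python3 go.py .639 -.124 .25 .155 -.988; python3 snap.py 15;  python3 -c "
from h import *
a=cv2.imread('pics/w15.png')
cv2.imwrite('pics/c15.png',np.hstack([cv2.resize(a[40:200,150:310],(400,400)),cv2.resize(np.ascontiguousarray(read_camera('scene')[150:310,180:340,::-1]),(400,400))]))"
```

```text
clock: 23.72
eef_pos: [0.6382, -0.1213, 0.2495]
eef_rot: [-2.322, 1.987, 0.145]
ft_force: [-0.4, -0.0, -3.5]
gripper_width: 0.0283
clock 23.73 pos [ 0.6382 -0.1213  0.2495] x [ 0.153 -0.98  -0.125] z [-0.019  0.124 -0.992] w 0.0283 F [-0.45 -0.01 -3.46]
shift cm [ 0.27 -0.04 -0.09] turn [-0.001  0.125 -0.001] j [-0.37  0.47  0.36  1.53  0.11 -2.09]
```

View pics/c15.png

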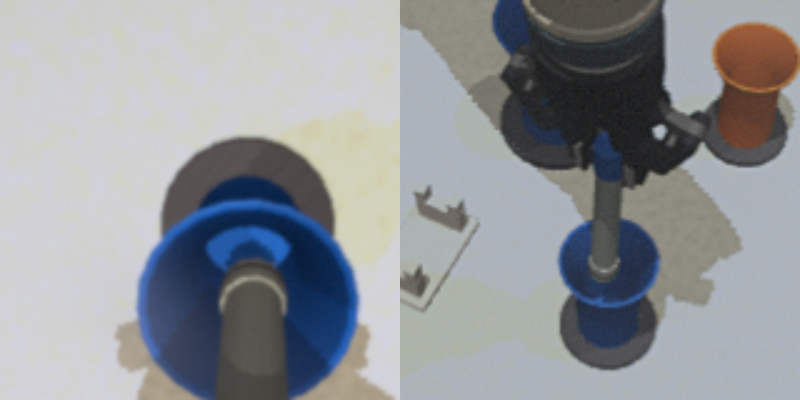

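The tip is centred in the funnel in both views. I'll lower it further in chunks and watch the force.

```bash
python3 -m crank '[[0.2,-0.1,1,0,0,0],[0.19,0,1.5,0,0,0],[0.19,0,1.5,0,0,0],[0.19,0,1.5,0,0,0],[0.13,0,1,0,0,0],[0.13,0,1,0,0,0],[0,0,0,0,0,0]]'; python3 go.py .639 -.124 .151 .155 -.988; python3 snap.py 16;  python3 -c "
from h import *
a=cv2.imread('pics/w16.png')
cv2.imwrite('pics/c16.png',np.hstack([cv2.resize(a[100:300,150:350],(400,400)),cv2.resize(np.ascontiguousarray(read_camera('scene')[150:310,180:340,::-1]),(400,400))]))"
```

```text
clock: 24.7
eef_pos: [0.6398, -0.1222, 0.1691]
eef_rot: [-2.321, 1.987, 0.143]
ft_force: [-0.5, 0.1, -3.6]
gripper_width: 0.0285
clock 24.70 pos [ 0.6398 -0.1222  0.1691] x [ 0.153 -0.98  -0.124] z [-0.017  0.123 -0.992] w 0.0285 F [-0.55  0.12 -3.62]
shift cm [0.39 0.11 1.77] turn [-0.002  0.125 -0.001] j [-0.37  0.49  0.19  1.33  0.11 -2.09]
```

View pics/c16.png

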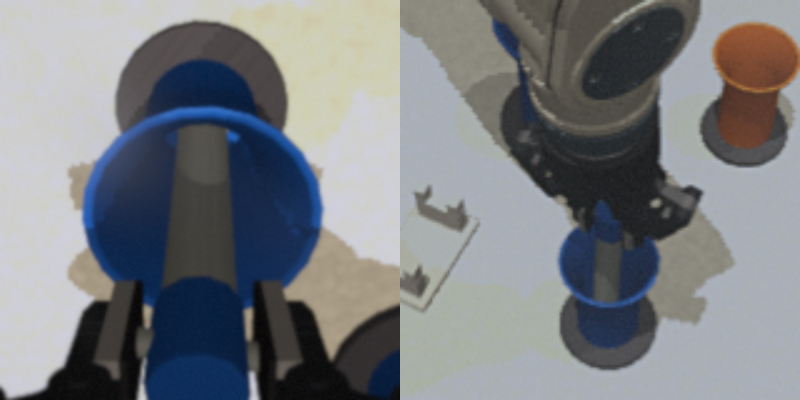

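```bash
python3 -m crank '[[0.1,0,0.7,0,0,0],[0.06,0,0.5,0,0,0],[0,0,0,0,0,0]]'; python3 -m crank '[[0.03,0,0.25,0,0,0],[0,0,0,0,0,0]]'
```

```text
clock: 25.18
eef_pos: [0.6407, -0.1226, 0.1583]
eef_rot: [-2.321, 1.986, 0.138]
ft_force: [-0.2, 0.7, -3.8]
gripper_width: 0.0283
clock: 25.42
eef_pos: [0.6408, -0.1226, 0.1558]
eef_rot: [-2.321, 1.986, 0.138]
ft_force: [0.6, -0.1, -4.2]
gripper_width: 0.0282
```

```bash
python3 -m crank '[[0.03,0,0.2,0,0,0],[0,0,0,0,0,0]]'; python3 -m crank '[[0.02,0,0.15,0,0,0],[0,0,0,0,0,0]]'; python3 -m crank '[[0.02,0,0.1,0,0,0],[0,0,0,0,0,0]]'
```

```text
clock: 25.68
eef_pos: [0.6409, -0.1227, 0.1539]
eef_rot: [-2.321, 1.986, 0.137]
ft_force: [0.8, 0.3, -3.8]
gripper_width: 0.0285
clock: 25.92
eef_pos: [0.6415, -0.1228, 0.1537]
eef_rot: [-2.32, 1.985, 0.133]
ft_force: [-0.7, -0.2, -3.9]
gripper_width: 0.028
clock: 26.18
eef_pos: [0.6417, -0.1231, 0.1536]
eef_rot: [-2.32, 1.985, 0.131]
ft_force: [-0.8, -0.6, -0.9]
gripper_width: 0.0281
```

```bash
python3 -m crank '[[0.02,0,0.15,0,0,0],[0,0,0,0,0,0]]'; python3 -m crank '[[0.02,0,0.15,0,0,0],[0,0,0,0,0,0]]'
```

```text
clock: 26.42
eef_pos: [0.6422, -0.1232, 0.1536]
eef_rot: [-2.319, 1.984, 0.128]
ft_force: [-1.6, 0.5, -0.7]
gripper_width: 0.0285
clock: 26.68
eef_pos: [0.6426, -0.1234, 0.1535]
eef_rot: [-2.319, 1.984, 0.124]
ft_force: [-0.8, 0.9, -0.5]
gripper_width: 0.0279
```

```bash
python3 -m crank '[[0,0,0.5,0,0,0]]';python3 go.py .639 -.124 .151 .155 -.988; python3 st.py
```

```text
clock: 26.8
eef_pos: [0.6443, -0.1232, 0.1526]
eef_rot: [-2.317, 1.982, 0.115]
ft_force: [-3.8, -0.6, 48.4]
gripper_width: 0.0282
clock 26.80 pos [ 0.6443 -0.1232  0.1526] x [ 0.155 -0.981 -0.116] z [ 0.002  0.118 -0.993] w 0.0282 F [-3.78 -0.64 48.39]
shift cm [0.02 0.54 0.15] turn [-0.02   0.116 -0.   ] j [-0.37  0.49  0.15  1.27  0.11 -2.09]
clk 26.80 w 0.0282 Fz 48.4 tq(tool) [-1.09 -1.26  0.1 ] head rows 220 315
```

```bash
python3 -m crank '[[0,0.3,-0.1,0,0,0],[0,0,0,0,0,0]]'; python3 -m crank '[[0,0,0,0,0,0],[0,0,0,0,0,0]]' 0.385 20;  python3 -m crank '[[0,0,0,0,0,0],[0,0,0,0,0,0],[0,0,0,0,0,0]]' 0.45 20; python3 snap.py 17
```

```text
clock: 27.1
eef_pos: [0.6413, -0.1237, 0.1537]
eef_rot: [-2.317, 1.981, 0.113]
ft_force: [0.1, -0.4, -1.5]
gripper_width: 0.0279
clock: 27.35
eef_pos: [0.6417, -0.1237, 0.1533]
eef_rot: [-2.316, 1.981, 0.113]
ft_force: [-0.4, -1.1, 5.0]
gripper_width: 0.0327
clock: 27.72
eef_pos: [0.6416, -0.1236, 0.1524]
eef_rot: [-2.317, 1.981, 0.115]
ft_force: [-0.6, -0.5, -0.2]
gripper_width: 0.0384
```

View pics/w17.png

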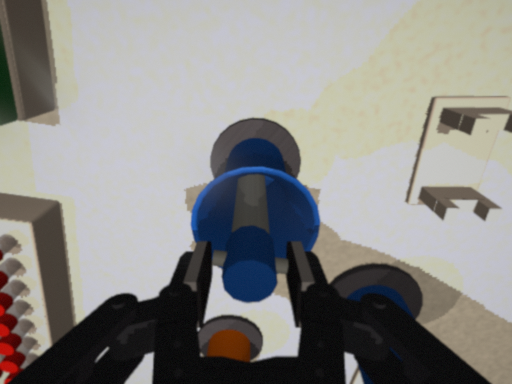

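The grip is open and the tool is standing on its own. I'll open wide and retreat straight up.

```bash
python3 -m crank '[[0,0,0,0,0,0],[0,0,0,0,0,0],[0,0,0,0,0,0]]' 0.8 20; python3 snap.py 18
```

```text
clock: 28.15
eef_pos: [0.6416, -0.1236, 0.1524]
eef_rot: [-2.317, 1.981, 0.115]
ft_force: [-0.3, 0.7, -0.3]
gripper_width: 0.0682
```

View pics/w18.png

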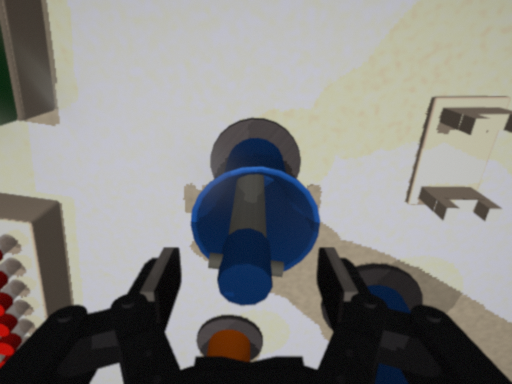

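```bash
python3 -m crank '[[-0.12,0,-1,0,0,0],[-0.12,0,-1,0,0,0],[-0.2,0,-1.5,0,0,0],[-0.24,0,-2,0,0,0],[-0.3,0,-2.5,0,0,0],[-0.3,0,-2.5,0,0,0],[-0.3,0,-2.5,0,0,0],[0,0,0,0,0,0]]'; python3 -m crank '[[-0.3,3,-1,0,0,0],[-0.3,4,-1,0,0,0],[-0.3,4,-1,0,0,0],[-0.3,4,0,0,0,0],[0,0,0,0,0,0],[0,0,0,0,0,0]]'; python3 -c "
from h import *
cv2.imwrite('pics/s19.png',read_camera('scene')[:,:,::-1]);cv2.imwrite('pics/t19.png',read_camera('top')[:,:,::-1])
a=cv2.imread('pics/s19.png')[180:310,200:330];b=cv2.imread('pics/t19.png')[60:190,270:400]
cv2.imwrite('pics/c19.png',np.hstack([cv2.resize(a,(400,400)),cv2.resize(b,(400,400))]))"
```

```text
clock: 29.2
eef_pos: [0.6386, -0.1233, 0.2951]
eef_rot: [-2.316, 1.98, 0.106]
ft_force: [0.6, -0.4, -0.4]
gripper_width: 0.0681
clock: 29.95
eef_pos: [0.4836, -0.1379, 0.3213]
eef_rot: [-2.316, 1.98, 0.109]
ft_force: [0.5, 0.0, -0.4]
gripper_width: 0.0684
```

View pics/s19.png

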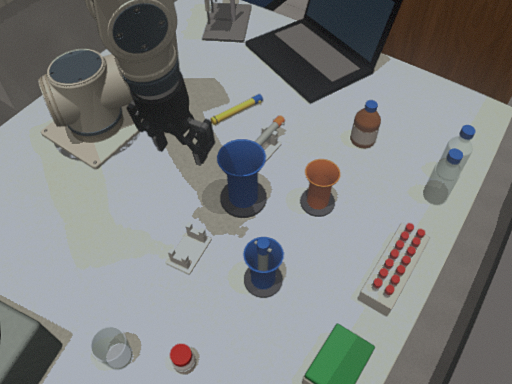

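View pics/c19.png

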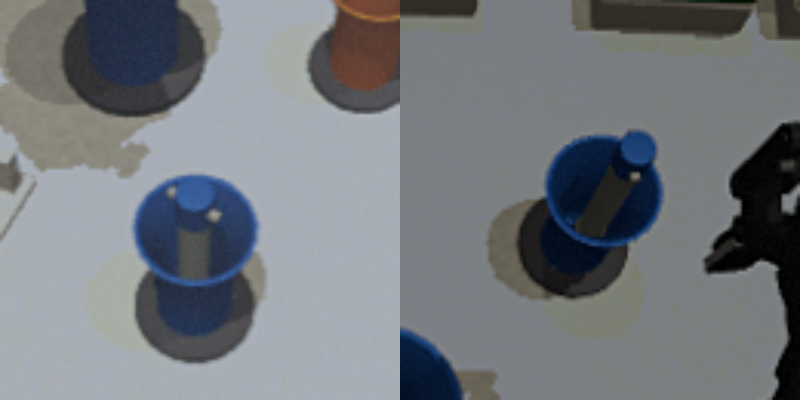

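```bash
python3 - <<'E'
from h import *
print(tri(ray("scene",(263.5,241)),ray("top",(346.9,107.2))))
a=cv2.imread("pics/top0.png").astype(int);b=cv2.imread("pics/t19.png").astype(int)
print("orange tool region diff",np.abs(a-b)[212:240,140:228].mean())
s=state();print(s["ft_force"].round(1),s["joint_velocities"].round(3))
close_job()
E
```

```text
(array([ 0.6417747 , -0.1296796 ,  0.17955485]), [np.float64(0.0009106091964987183), np.float64(0.0009106091964987827)])
orange tool region diff 13.546130952380953
[ 0.5 -0.1  0.4] [ 0.006  0.01   0.002 -0.    -0.    -0.002]
the job is handed in; nothing more can be done
```

The blue tool is standing tip down in the smaller blue holder, the one that matches your sizes. I let go of it there, backed the arm well clear, and handed the job in at about 30 s.

- **Grasp and lift:** I gripped the tool by its cross pin at 90 N and lifted it off the rest.
- **Swing down:** Setting the grip to 20 N, the lowest it accepts, did not let the tool swing. I opened the jaws in fine steps instead, until it hung about 6–7° from plumb, and then tightened to 90 N. I took out the remaining tilt by turning the wrist.
- **Lowering and release:** I lowered it until it stopped firmly on the bottom. The last push to confirm this read about 48 N at the wrist, pressing through the tool. I backed off before opening the jaws.

**Last checks:**
- **Tool height:** Two camera views put the top of the head at about 0.18 m, close to what I expected with the tip on the floor.
- **Position:** The tool is inside the funnel, leaning only slightly.
- **Arm:** The force on it was about zero.
- **Orange tool:** In the scene picture it is still on its rest. My automatic before/after comparison of that area came out at 13.5 grey levels. I put that down to the arm and its changed shadow, but did not confirm it. The arm never went near that tool.

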